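# Ready the sauce warmer

### The arm

A 6-joint arm with a two-finger parallel gripper is mounted at the origin on the work surface. World frame = base frame: x ahead of the robot, y to its left, z up, the work surface at z = 0. Lengths are in mm, angles in rad, forces in N, time in s.
With the tool pointing down it reaches from about 300 to 950 mm from the base axis. Payload 3.1 kg.
Tool frame: the origin (TCP) lies on the front face of the gripper's body, between the roots of the fingers; the fingertips stand 73 mm ahead of it and the grasp point (between the pads) lies 54 mm ahead of it; z points along the fingers, y is the line along which they close (so a half turn about z gives the same grasp; the last joint's range is limited). The gripper opens to 85 mm and grips with 20 to 120 N. Pads are 22 mm wide; open, the fingers measure 114 mm over their backs; the gripper's body (76 mm by 85 mm) begins 54 mm behind the grasp point. The pads swing forward as they close: fully open they stand 13 mm farther back than shut.
Start: joints at [1.255, 0.308, 1.634, -0, 1.2, -0.07], TCP at [152.109, 606.214, 303.872] pointing down, gripper open.
Joint ranges: [-3.06, 3.06], [-0.79, 1.96], [0.05, 2.63], [-1.19, 4.34], [0.05, 2.64], [-2.94, 2.94]. Speed limits (rad/s): [2.79, 2.79, 3.14, 3.14, 3.14, 3.14].

### API

Orientations are given as a 3x3 rotation matrix whose columns are the frame's x, y, z axes.
In Python, from bench import get_state, grab_frame, camera_model, job_done gives the robot as it stands.
- The arm moves only by the tool play_rows, never from a script. Its argument "motion" is text: rows parted by semicolons, each of 5 numbers parted by spaces: the opening, from 0 (shut) to 1 (fully open), then the shift along the tool's x, y, z in mm, then the turn about the tool's z in rad. In form: hand dx dy dz spin; .... A call has 1 to 5 rows; each row shifts and turns the commanded pose from where the row before left it, along the tool's axes as they then stand; what a row does not reach is not made up. A row lasts 1/12 s, in which the tool goes at most 41.7 mm and 7.16 degrees, less where a joint would pass 70% of its speed; a pose out of reach is approached as far as the arm can. A call is refused whole if a number of a shift passes 41.7 or a number of a turn 0.125, either way. A call with a gripper value outside its range is refused whole. The fingers move at their own pace and stop on an object; "squeeze" is the grip in N (left out, the last holds). Time passes only in rows, so rows that do not move let the fingers close. It gives the time, the measured TCP pose, the force, the opening and the grip force at its end, in the units of the state.
- get_state(): the state, without advancing time (a new reading comes with each control period).
- grab_frame(name): name is "scene" or "side" or "wrist"; returns the picture (480x640x3 uint8, red, green, blue); there is no depth.
- camera_model(name): a dict with "fx", "fy", "cx", "cy" (pixels), "camera_from_world" (4x4, takes a point from world to camera coordinates). Camera axes: x right, y up, looking along -z (the intrinsics and any distortion apply to the point x, -y, -z); pixel columns grow to the right and rows downward; lengths in mm; the calibration is good to about 2 mm. A picture is of the moment at which its call begins: read the wrist's pose just before it. camera_model takes no time and is no camera call; for the wrist camera it gives the pose at the moment of the call.
- job_done(): hands the job in; it is judged then, once.
The state is a dict: "clock": time; "joint_positions": joint angles; "joint_vel": joint speeds; "joint_efforts": joint torques, N m; "tool_pos": TCP position; "tool_rot": TCP orientation; "wrist_force": force on the tool from outside, world axes, zero at the start; "torque": the same for the moment, N m; "width": finger opening in mm; "grip_force": force on a finger pad.
Only numpy, scipy, OpenCV 4.12 (cv2) and the standard library are available. Lean on these libraries where they do the work, as an engineer would, in place of code of your own. Each camera call takes 0.05 s, during which the arm holds its last target. There are 200 camera calls.

### The job

Get the sauce warmer ready for service: take a pot of the one colour it lacks from the white board and stand it gently in the empty well, so that the warmer holds one red, one yellow and one white pot, and then roll the orange thumbwheel with a fingertip until the red needle stands at the green tab. Press the sprung wheel only as hard as it needs (keep the fingers under 20 N on it and on the warmer), do not drop or tip any pot, leave the surplus pots on the board, and do not disturb the shaker, cup, squeeze bottle and spoon.

Things in the scene. Friction and masses are not known exactly. Their poses are not given: they have to be found in the camera images.
- warmer: fixed sauce warmer, 100 x 326 mm. Origin at table height, z up. Three wells in a row along its y (walls 5 mm thick, top 37 mm high), then at its +y end a grey deck, y 46..166 mm, 57 mm high. On the deck: orange thumbwheel at x -22, y 106 mm, and at x +24 mm a clear-covered window (frame 64 mm high) where a red needle moves along y beside a green tab
- well0 (a point): centre of the floor of the end well farthest from the deck. The floor is 15 mm above the table; each well is 62 x 62 mm inside and 22 mm deep and takes one pot. Axes as the warmer's
- well1 (a point): the same for the middle well (67 mm along +y from well0). This well is empty at the start
- well2 (a point): the same for the well next to the deck
- wheel_spot (a point): point of the warmer's deck (57 mm high) right under the middle of the orange ribbed thumbwheel. Wheel: radius 24 mm, 12 mm wide, axle along the warmer's x. Its top stands 68 to 73.5 mm above the table: the height differs each time and must be felt. Cheeks 6 mm below its top flank it: no room to pinch. It sinks up to 4.5 mm under a finger: 1.5 N at first, 1.5 N more per mm, 8 N at the stop
- wheel (a joint): turn of the thumbwheel, rad, 0 to 5; grows as its top is rolled to the warmer's +y. It stays where it is left. It is stiff: about 3 N at the rim turns it, so a fingertip that presses too lightly slips; over 20 N of a finger on wheel or warmer is a fault
- pointer (a joint): place of the red needle (3 mm wide) along the scale, m, 0 to 0.06, growing to the warmer's +y; geared to the wheel, 12 mm per rad (so 0.5 mm per mm of rim). 0 lies 76 mm along the warmer's y. It cannot be touched
- setting_tab (a joint): place of the centre of the green tab (8 mm wide) on the same scale, m; fixed during the job and always to the +y side of the needle at the start. It cannot be touched
- needle (a point): the red needle's middle, about 59 mm above the table (it dips with the wheel); axes as the warmer's
- tab (a point): the green tab's middle, 59 mm above the table; axes as the warmer's
- board: fixed white board, 250 (x) x 190 (y) x 15 mm thick, on the table; origin at the centre of its underside. Four pots stand on it, about 130 mm apart along its x and 90 mm apart along its y
- red_a: red lidded sauce pot, upright straight-sided cylinder 48 mm in diameter, lid flush, 70 mm tall, 0.14 to 0.24 kg; origin at the centre of its underside, z up. Starts either in a well of the warmer or on the white board.
- red_b: red lidded sauce pot, upright straight-sided cylinder 48 mm in diameter, lid flush, 70 mm tall, 0.14 to 0.24 kg; origin at the centre of its underside, z up. Starts either in a well of the warmer or on the white board.
- yellow_a: yellow lidded sauce pot, upright straight-sided cylinder 48 mm in diameter, lid flush, 70 mm tall, 0.14 to 0.24 kg; origin at the centre of its underside, z up. Starts either in a well of the warmer or on the white board.
- yellow_b: yellow lidded sauce pot, upright straight-sided cylinder 48 mm in diameter, lid flush, 70 mm tall, 0.14 to 0.24 kg; origin at the centre of its underside, z up. Starts either in a well of the warmer or on the white board.
- white_a: white lidded sauce pot, upright straight-sided cylinder 48 mm in diameter, lid flush, 70 mm tall, 0.14 to 0.24 kg; origin at the centre of its underside, z up. Starts either in a well of the warmer or on the white board.
- white_b: white lidded sauce pot, upright straight-sided cylinder 48 mm in diameter, lid flush, 70 mm tall, 0.14 to 0.24 kg; origin at the centre of its underside, z up. Starts either in a well of the warmer or on the white board.
- shaker: bystander: glass shaker with steel lid, 44 mm in diameter, 90 mm tall, origin under its centre
- cup: bystander: white cup, 76 mm in diameter, 90 mm tall, origin under its centre
- squeeze: bystander: yellow squeeze bottle, 60 mm in diameter, 180 mm tall, origin under its centre
- spoon: bystander: steel spoon with wooden handle, about 190 mm long and 20 mm high, lying along x on the table between warmer and board; origin under its middle

How it is judged:
By the outcome, as a careful person would: the job done as asked, in the order asked, and still so for the second after the job is handed in, with the robot touching nothing.
It also fails if it takes over 64 s, if anything falls off the work surface, if the arm or the gripper's body presses on something with over 40 N, if the wrist force passes 120 N, or if a joint passes its speed limit or range.

## Working session

There is one attempt and no reset: what is moved stays moved. The work goes in short steps, Python scripts to look and compute and a tool call to move; the robot and the scene stay as the last step left them, time stands still between calls to the robot, and variables do not carry over. Pictures are saved under pics/ and viewed, at most 10 in all, crops included, and the job is handed in when it is done.

Besides the shell and the picture viewer there is one more tool, called after "Request:" as name(argument=value, ...), one argument or row to a line, values as JSON. play_rows: Moves the arm, as the interface text tells. Its arguments: {"type":"object","properties":{"motion":{"type":"string"},"squeeze":{"type":"number"}},"required":["motion"]}

```bash
mkdir -p pics
python3 - <<'E'
from bench import *
import cv2,numpy as np
for n in ("scene","side"):
    cv2.imwrite(f"pics/{n}0.png",grab_frame(n)[:,:,::-1]); m=camera_model(n); print(n,{k:(np.round(v,3).tolist() if hasattr(v,'__len__') else v) for k,v in m.items()})
s=get_state();print(s['clock'],s['tool_pos'],s['tool_rot'],s['wrist_force'],s['width'])
E
```

```text
scene {'fx': 455.7284370841418, 'fy': 455.7284370841418, 'cx': 315.6410178019829, 'cy': 241.02754028808218, 'camera_from_world': [[-0.208, 0.978, -0.016, 161.134], [-0.598, -0.115, 0.793, 275.269], [0.774, 0.175, 0.609, -1429.133], [0.0, 0.0, 0.0, 1.0]]}
side {'fx': 498.25199134655844, 'fy': 498.25199134655844, 'cx': 316.2835261334473, 'cy': 234.13565758329506, 'camera_from_world': [[-0.952, -0.305, -0.005, 513.049], [0.226, -0.717, 0.659, -192.206], [-0.204, 0.627, 0.752, -932.697], [0.0, 0.0, 0.0, 1.0]]}
0.1 [151.93367806 605.63449918 302.75866569] [[-9.69944766e-01  2.43324337e-01 -6.45948411e-04]
 [ 2.43325153e-01  9.69942728e-01 -1.99376621e-03]
 [ 1.41401123e-04 -2.09101860e-03 -9.99997804e-01]] [-0.06913233  0.39225541  0.07018258] 85.5799431630196
```

View pics/scene0.png

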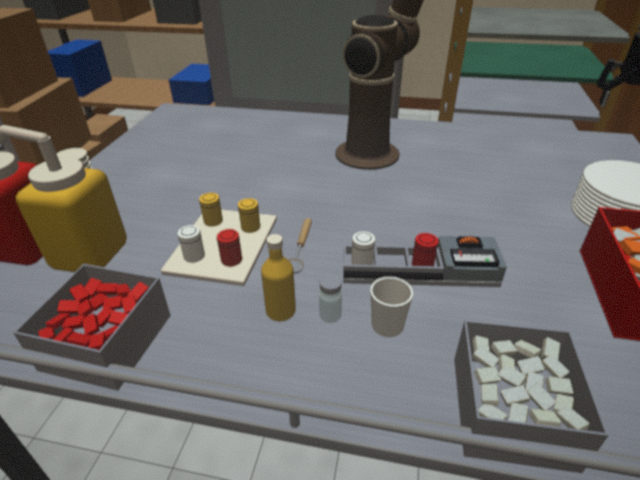

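View pics/side0.png

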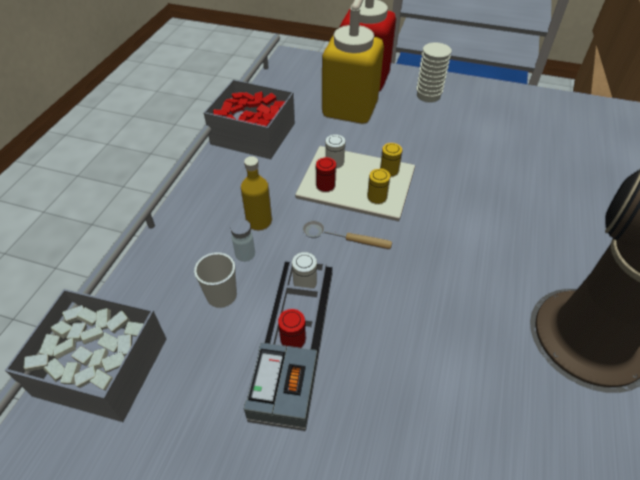

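The pots in the warmer are white (scene 363,240) and red (426,243), with the middle well empty, so yellow is missing. The yellow pots are on the board at scene (209,198) and (248,203), side (392,150) and (379,177). In the side view the wheel is at (294,380), the needle near (272,358) and the tab near (258,389).

```bash
cat > h.py <<'E'
import numpy as np, cv2
from bench import *
def ray(n,u,v,z,m=None):
    m=m or camera_model(n); T=np.array(m['camera_from_world']); R=T[:3,:3]; o=-R.T@T[:3,3]
    d=R.T@np.array([(u-m['cx'])/m['fx'],-(v-m['cy'])/m['fy'],-1]); return (o+d*(z-o[2])/d[2])
def proj(m,P):
    T=np.array(m['camera_from_world']); c=T[:3,:3]@P+T[:3,3]; return m['cx']-m['fx']*c[0]/c[2], m['cy']+m['fy']*c[1]/c[2]
E
python3 - <<'E'
from h import *
L={'yfar':((209,197),(392,149),85),'ynear':((248,203),(379,176),85),'red':((230,235),(326,163),85),'white':((189,231),(336,141),85),
'well_white':((363,236),(304,258),85),'well_red':((426,238),(292,317),85),'wheel':((469,241),(294,380),68)}
for k,(a,b,z) in L.items(): print(k,ray('scene',*a,z).round(0)[:2],ray('side',*b,z).round(0)[:2])
for k,p,z in [('spoon handle',(391,243),8),('deckend R',(307,425),57),('deckend L',(247,410),57),('deck/well R',(317,347),57),('tab',(258,389),59),('needle',(273,359),59),('shaker',(241,229),90),('cup',(215,268),90),('sq',(251,161),180)]: print(k,ray('side',*p,z).round(0)[:2])
E
```

```text
yfar [ 461. -323.] [ 456. -324.]
ynear [ 469. -224.] [ 464. -223.]
red [ 594. -221.] [ 589. -230.]
white [ 597. -312.] [ 589. -313.]
well_white [545.  53.] [548.  46.]
well_red [528. 181.] [526. 177.]
wheel [498. 271.] [487. 278.]
spoon handle [ 403. -107.]
deckend R [446. 336.]
deckend L [544. 343.]
deck/well R [472. 204.]
tab [540. 306.]
needle [535. 249.]
shaker [690.  18.]
cup [698. 123.]
sq [702. -85.]
```

Request:
play_rows(
  motion="1 0 0 0 0.12;1 0 0 0 0.12;1 0 0 0 0.12;1 0 0 0 0.12;1 0 0 0 0.12",
)

```text
clock: 0.52
tool_pos: [152.0, 605.9, 303.1]
tool_rot: [[-0.659, 0.752, -0.0], [0.752, 0.659, -0.001], [-0.001, -0.001, -1.0]]
wrist_force: [0.3, -0.2, 0.2]
width: 85.1
grip_force: 0.0
```

Request:
play_rows(
  motion="1 0 0 0 0.12;1 0 0 0 0.12;1 0 0 0 0.12;1 0 0 0 0.12;1 0 0 0 0.1",
)

```text
clock: 0.93
tool_pos: [152.0, 605.8, 303.1]
tool_rot: [[-0.139, 0.99, -0.0], [0.99, 0.139, -0.001], [-0.001, -0.001, -1.0]]
wrist_force: [0.7, -0.5, -0.6]
width: 85.7
grip_force: 0.0
```

Request:
play_rows(
  motion="1 -32 21 0 0;1 -32 21 0 0;1 -32 21 0 0;1 -32 21 0 0;1 -32 21 0 0",
)

```text
clock: 1.35
tool_pos: [279.6, 461.4, 303.3]
tool_rot: [[-0.145, 0.989, -0.001], [0.989, 0.145, -0.001], [-0.001, -0.001, -1.0]]
wrist_force: [0.1, -0.3, 0.1]
width: 85.5
grip_force: 0.0
```

Request:
play_rows(
  motion="1 -32 21 0 0;1 -32 21 0 0;1 -32 21 0 0;1 -32 21 0 0;1 -32 21 0 0",
)

```text
clock: 1.77
tool_pos: [406.8, 318.2, 303.5]
tool_rot: [[-0.145, 0.989, -0.001], [0.989, 0.145, -0.0], [-0.0, -0.001, -1.0]]
wrist_force: [0.1, -0.3, -0.1]
width: 85.3
grip_force: 0.0
```

Request:
play_rows(
  motion="1 -32 21 0 0;1 -32 21 0 0;1 -32 21 0 0;1 -32 21 0 0;1 0 0 0 0",
)

```text
clock: 2.18
tool_pos: [511.6, 200.5, 303.8]
tool_rot: [[-0.139, 0.99, 0.003], [0.99, 0.139, -0.003], [-0.003, 0.003, -1.0]]
wrist_force: [0.3, -0.0, 0.3]
width: 85.1
grip_force: 0.0
```

Run:
```python
from h import *
s=get_state();print(s['clock'],s['tool_pos'],s['tool_rot'].round(4) if hasattr(s['tool_rot'],'round') else s['tool_rot'])
m=camera_model('wrist'); cv2.imwrite("pics/w1.png",grab_frame('wrist')[:,:,::-1])
import pickle;pickle.dump(m,open('w1.pkl','wb'));T=np.array(m['camera_from_world']);print(-T[:3,:3].T@T[:3,3],T[:3,:3].round(3),m['fx'],m.keys())
```

```text
2.1833 [511.64472589 200.54474572 303.83401873] [[-0.139   0.9903  0.0032]
 [ 0.9903  0.139  -0.0028]
 [-0.0032  0.0028 -1.    ]]
[501.28231485 275.45110305 374.39939331] [[ 0.99   0.14   0.002]
 [-0.133  0.946 -0.294]
 [-0.043  0.291  0.956]] 372.1039102446244 dict_keys(['fx', 'fy', 'cx', 'cy', 'camera_from_world'])
```

View pics/w1.png

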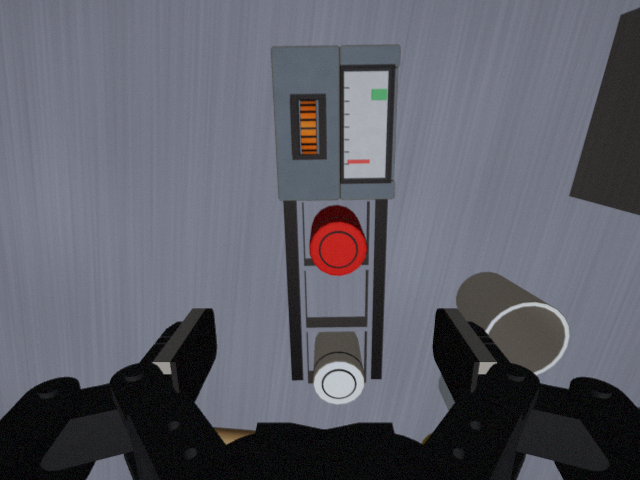

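The wrist view shows the warmer well. The deck corners are at (272,47), (400,45), (394,198) and (279,199), the wheel at (309,127), the needle at (358,161.5) and the tab at (379,95). The pot lids are at (338,249) and (339,383).

Run:
```python
from h import *; import pickle
from scipy.optimize import least_squares
m=pickle.load(open('w1.pkl','rb'))
obs=[((-50,166,57),(272,47)),((50,166,57),(400,45)),((50,46,57),(394,198)),((-50,46,57),(279,199)),((-22,106,70),(309,127)),((-50,-160,37),(292,380)),((50,-160,37),(381,378.5))]
def W(p,q): c,s=np.cos(p[2]),np.sin(p[2]); return np.array([p[0]+c*q[0]-s*q[1],p[1]+s*q[0]+c*q[1],q[2]])
f=lambda p: np.concatenate([np.array(proj(m,W(p,q)))-o for q,o in obs])
r=least_squares(f,[520,180,.14]);p=r.x;print(p,r.fun.round(1))
iv=lambda P:(np.array([[np.cos(p[2]),np.sin(p[2])],[-np.sin(p[2]),np.cos(p[2])]])@(P[:2]-p[:2])).round(1)
for k,u,z in [('red',(338,249),85),('white',(339,383),85),('needle',(358,161.5),59),('tab',(379,95),59),('wheel',(309,127),70)]: print(k,ray('',*u,z,m).round(1),iv(ray('',*u,z,m)))
for u in [(304,324),(338,324),(306,263)]: print(iv(ray('',*u,37,m)))
for k,q in [('wheel',(-22,106,70)),('w0',(0,-93,15)),('w1',(0,-26,15)),('w1b',(0,-54,15))]: print(k,W(p,q).round(1))
```

```text
[5.27513945e+02 1.74932577e+02 1.53374466e-01] [-1.3 -2.8  1.3 -2.6  0.7 -0.1 -0.5  0.5 -0.4 -1.2 -1.9  5.9  2.1  6.2]
red [526.1 184.4  85. ] [0.1 9.5]
white [546.5  56.4  85. ] [   0.7 -120. ]
needle [533.4 254.   59. ] [17.8 77.3]
tab [541.2 307.1  59. ] [ 33.8 128.5]
wheel [490.  275.4  70. ] [-21.7 105.1]
[-32.9 -85.6]
[  1.7 -86.1]
[-29.  -19.8]
wheel [489.6 276.3  70. ]
w0 [541.7  83.   15. ]
w1 [531.5 149.2  15. ]
w1b [535.8 121.6  15. ]
```

Request:
play_rows(
  motion="1 -40 -9.5 0 0;1 -40 -9.5 0 0;1 -40 -9.5 0 0;1 -40 -9.5 0 0;1 -40 -9.5 0 0",
)

```text
clock: 2.65
tool_pos: [488.4, 0.3, 303.5]
tool_rot: [[-0.146, 0.989, -0.001], [0.989, 0.146, 0.001], [0.001, -0.001, -1.0]]
wrist_force: [0.3, -0.6, 0.4]
width: 85.4
grip_force: 0.0
```

Request:
play_rows(
  motion="1 -40 -9.5 0 0;1 -40 -9.5 0 0;1 -40 -9.5 0 0;1 -40 -9.5 0 0;1 -40 -9.5 0 0",
)

```text
clock: 3.07
tool_pos: [470.8, -204.6, 303.6]
tool_rot: [[-0.146, 0.989, -0.0], [0.989, 0.146, 0.001], [0.001, -0.0, -1.0]]
wrist_force: [1.1, -0.1, -0.6]
width: 85.3
grip_force: 0.0
```

Request:
play_rows(
  motion="1 -40 -9.5 0 0;1 -40 -9.5 0 0;1 0 0 0 0;1 0 0 0 0",
)

```text
clock: 3.4
tool_pos: [463.9, -286.8, 303.3]
tool_rot: [[-0.141, 0.99, -0.001], [0.99, 0.141, 0.001], [0.001, -0.001, -1.0]]
wrist_force: [0.2, 1.5, -0.7]
width: 85.2
grip_force: 0.0
```

Run:
```python
from h import *
s=get_state();print(s['clock'],s['tool_pos'],s['tool_rot'].round(4))
m=camera_model('wrist'); im=grab_frame('wrist')[:,:,::-1];cv2.imwrite("pics/w2.png",im)
import pickle;pickle.dump(m,open('w2.pkl','wb'))
for k,P in [('yn',(466,-224,85)),('yf',(458,-323,85))]: print(k,proj(m,np.array(P)))
```

```text
3.4 [ 463.888373   -286.76959076  303.34464077] [[-1.415e-01  9.899e-01 -7.000e-04]
 [ 9.899e-01  1.415e-01  1.400e-03]
 [ 1.400e-03 -5.000e-04 -1.000e+00]]
yn (np.float64(338.541097342863), np.float64(149.60640724506428))
yf (np.float64(310.76071892096917), np.float64(269.83624017536835))
```

View pics/w2.png

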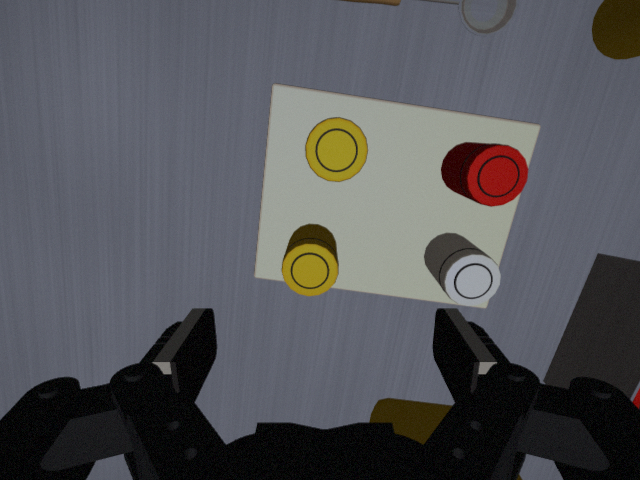

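The near yellow lid centre is at (336.5,149.5), which matches the prediction within 2 px. The grasp position is about (464.5, -224).

Request:
play_rows(
  motion="1 31 4.7 0 0;1 31 4.8 0 0;1 0 0 40 0;1 0 0 40 0;1 0 0 40 0",
)

```text
clock: 3.87
tool_pos: [465.6, -220.3, 183.9]
tool_rot: [[-0.149, 0.989, 0.003], [0.989, 0.149, -0.001], [-0.001, 0.003, -1.0]]
wrist_force: [0.6, -0.0, -0.2]
width: 85.3
grip_force: 0.0
```

Request:
play_rows(
  motion="1 0 0 36 0;1 0 0 20 0;1 0 0 11 0;1 0 0 0 0;1 0 0 0 0",
)

```text
clock: 4.28
tool_pos: [465.2, -222.1, 117.2]
tool_rot: [[-0.146, 0.989, -0.0], [0.989, 0.146, 0.0], [0.0, -0.0, -1.0]]
wrist_force: [-0.2, -0.8, 0.3]
width: 85.4
grip_force: 0.0
```

Request:
play_rows(
  motion="0.3 0 0 0 0;0.3 0 0 0 0;0.3 0 0 0 0;0.3 0 0 0 0;0.3 0 0 0 0",
  squeeze=30,
)

```text
clock: 4.7
tool_pos: [465.7, -224.0, 118.7]
tool_rot: [[-0.144, 0.99, 0.002], [0.99, 0.144, -0.001], [-0.002, 0.002, -1.0]]
wrist_force: [-1.2, 0.3, 7.5]
width: 47.4
grip_force: 30.8
```

Request:
play_rows(
  motion="0.3 0 0 0 0;0.3 0 0 0 0;0.3 0 0 0 0;0.3 0 0 0 0;0.3 0 0 0 0",
)

```text
clock: 5.12
tool_pos: [465.7, -224.0, 118.7]
tool_rot: [[-0.144, 0.99, 0.002], [0.99, 0.144, -0.001], [-0.002, 0.002, -1.0]]
wrist_force: [-1.3, 0.8, 7.4]
width: 47.5
grip_force: 30.8
```

Request:
play_rows(
  motion="0.3 0 0 -6 0;0.3 0 0 -15 0;0.3 0 0 -30 0;0.3 0 0 -35 0;0.3 0 0 -24 0",
)

```text
clock: 5.53
tool_pos: [464.9, -223.5, 229.2]
tool_rot: [[-0.144, 0.99, 0.001], [0.99, 0.144, -0.001], [-0.001, 0.001, -1.0]]
wrist_force: [1.8, -0.8, -1.9]
width: 47.4
grip_force: 31.7
```

Request:
play_rows(
  motion="0.3 15 5 0 0;0.3 30 11 0 0;0.3 35 13 0 0;0.3 35 13 0 0;0.3 35 13 0 0",
)

```text
clock: 5.95
tool_pos: [497.0, -65.7, 227.0]
tool_rot: [[-0.143, 0.99, -0.0], [0.99, 0.143, 0.0], [0.0, -0.0, -1.0]]
wrist_force: [0.1, -0.9, -1.8]
width: 47.4
grip_force: 31.8
```

Request:
play_rows(
  motion="0.3 35 13 0 0;0.3 35 13 0 0;0.3 35 13 0 0;0.3 33 12 0 0;0.3 25 9 0 0",
)

```text
clock: 6.37
tool_pos: [533.1, 105.6, 226.9]
tool_rot: [[-0.145, 0.989, 0.0], [0.989, 0.145, 0.001], [0.001, 0.0, -1.0]]
wrist_force: [0.2, -0.7, -2.9]
width: 47.3
grip_force: 31.8
```

Request:
play_rows(
  motion="0.3 15 5 0 0;0.3 0 0 0 0;0.3 0 0 0 0",
)

```text
clock: 6.62
tool_pos: [535.6, 119.1, 226.6]
tool_rot: [[-0.147, 0.989, -0.001], [0.989, 0.147, -0.001], [-0.0, -0.001, -1.0]]
wrist_force: [-0.1, 0.4, -1.5]
width: 47.5
grip_force: 31.8
```

Run:
```python
from h import *; import pickle
from scipy.optimize import least_squares
m=pickle.load(open('w1.pkl','rb'))
obs=[((-50,166,57),(272,47)),((50,166,57),(400,45)),((50,46,57),(394,198)),((-50,46,57),(279,199)),((-22,106,70),(309,127))]
def W(p,q): c,s=np.cos(p[2]),np.sin(p[2]); return np.array([p[0]+c*q[0]-s*q[1],p[1]+s*q[0]+c*q[1],q[2]])
f=lambda p: np.concatenate([np.array(proj(m,W(p,q)))-o for q,o in obs])
r=least_squares(f,[520,180,.14]);p=r.x;print(p,r.fun.round(1))
for y in (-23.5,-57,-90.5,-160): print(y,np.round(proj(m,W(p,(0,y,37))),1))
print(W(p,(0,-57,15)),W(p,(-22,106,70)))
pickle.dump(p,open('p.pkl','wb'))
s=get_state();print(s['tool_pos'],s['width'],s['wrist_force'])
m=camera_model('wrist');cv2.imwrite('pics/w3.png',grab_frame('wrist')[:,:,::-1])
cv2.imwrite('pics/s3.png',cv2.resize(grab_frame('side')[180:420,180:420,::-1],None,fx=2.4,fy=2.4))
pickle.dump(m,open('w3.pkl','wb'))
```

```text
[5.27615137e+02 1.73852416e+02 1.52605044e-01] [-1.1 -1.2  1.3 -1.   0.6  1.2 -0.5  1.7 -0.3  0.2]
-23.5 [336.  267.3]
-57 [336.1 298.8]
-90.5 [336.3 328.8]
-160 [336.4 386.2]
[536.27990203 117.51484524  15.        ] [489.75738996 275.27623427  70.        ]
[535.61327211 119.14851879 226.59131806] 47.5099809355869 [-0.05004195  0.43898158 -1.45482129]
```

View pics/w3.png

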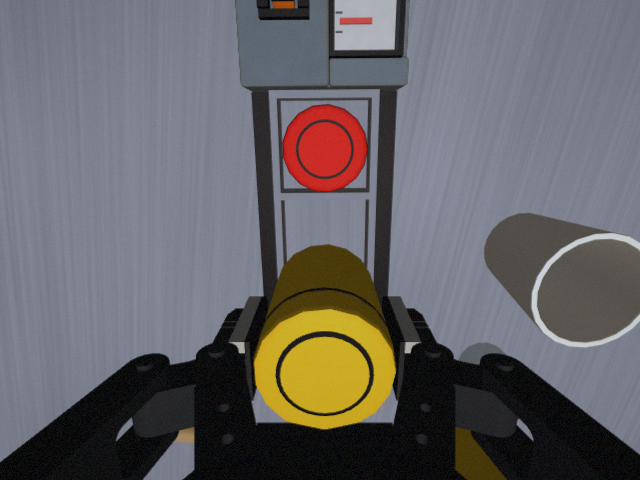

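The pot is held upright. The divider between well1 and well2 is at row ~195, the deck edge at row ~88, and the well side edges are near columns 282 and 367.

Run:
```python
from h import *; import pickle
m=pickle.load(open('w3.pkl','rb'));p=pickle.load(open('p.pkl','rb'))
R=lambda P:(np.array([[np.cos(p[2]),np.sin(p[2])],[-np.sin(p[2]),np.cos(p[2])]])@(P[:2]-p[:2])).round(1)
for u,z in [((326,88),57),((242,88),57),((407,88),57),((325,190.5),37),((325,200),37),((280,100),37),((371,100),37),((281,192),37),((369,192),37),((283,202),37),((368,202),37),((253,92),37),((396,92),37),((324.5,149),85)]: print(u,R(ray('',*u,z,m)))
s=get_state();print(R(s['tool_pos']))
```

```text
(326, 88) [ 1.3 44.3]
(242, 88) [-49.1  44.6]
(407, 88) [49.8 44.1]
(325, 190.5) [  0.4 -20.3]
(325, 200) [  0.4 -27. ]
(280, 100) [-28.8  39.2]
(371, 100) [30.8 38.9]
(281, 192) [-30.5 -21.2]
(369, 192) [ 31.3 -21.5]
(283, 202) [-29.4 -28.3]
(368, 202) [ 30.8 -28.6]
(253, 92) [-46.2  44.2]
(396, 92) [46.9 43.7]
(324.5, 149) [ 0.2 10.2]
[ -0.7 -56.6]
```

Request:
play_rows(
  motion="0.3 0 0.7 20 0;0.3 0 0 35 0;0.3 0 0 25 0;0.3 0 0 12 0;0.3 0 0 6 0",
)

```text
clock: 7.13
tool_pos: [534.9, 117.2, 126.5]
tool_rot: [[-0.143, 0.99, -0.005], [0.99, 0.143, -0.001], [-0.0, -0.005, -1.0]]
wrist_force: [-0.2, -0.1, -1.9]
width: 47.3
grip_force: 31.7
```

Request:
play_rows(
  motion="0.3 0 0 3 0;0.3 0 0 2 0;0.3 0 0 2 0;0.3 0 0 1.5 0;0.3 0 0 0 0",
)

```text
clock: 7.55
tool_pos: [537.5, 118.8, 121.3]
tool_rot: [[-0.145, 0.989, 0.002], [0.989, 0.145, 0.0], [-0.0, 0.002, -1.0]]
wrist_force: [-0.3, -0.5, -2.2]
width: 47.8
grip_force: 31.7
```

Request:
play_rows(
  motion="0.3 0 0 1 0;0.3 0 0 1 0;0.3 0 0 0 0;0.3 0 0 0 0",
)

```text
clock: 7.88
tool_pos: [537.2, 118.9, 118.8]
tool_rot: [[-0.145, 0.989, 0.001], [0.989, 0.145, 0.0], [0.0, 0.001, -1.0]]
wrist_force: [0.5, 0.1, -1.1]
width: 47.3
grip_force: 32.0
```

Request:
play_rows(
  motion="0.3 0 0 0.7 0;0.3 0 0 0 0;0.3 0 0 0 0",
)

```text
clock: 8.13
tool_pos: [537.3, 118.9, 118.7]
tool_rot: [[-0.145, 0.989, 0.001], [0.989, 0.145, 0.0], [0.0, 0.001, -1.0]]
wrist_force: [-1.5, -0.2, 5.6]
width: 47.4
grip_force: 32.4
```

Contact with the floor came at the expected height. Releasing now.

Request:
play_rows(
  motion="0.65 0 0 0 0;0.75 0 0 0 0;0.85 0 0 0 0;0.85 0 0 0 0;0.85 0 0 0 0",
)

```text
clock: 8.55
tool_pos: [536.7, 118.6, 117.5]
tool_rot: [[-0.144, 0.99, -0.0], [0.99, 0.144, -0.0], [-0.0, -0.0, -1.0]]
wrist_force: [0.5, 0.7, -0.2]
width: 72.4
grip_force: 0.0
```

Request:
play_rows(
  motion="0.85 0 0 -8 0;0.85 0 0 -25 0;0.85 0 0 -35 0;0.85 0 0 -35 0;0.85 0 0 -20 0",
)

```text
clock: 8.97
tool_pos: [538.5, 118.9, 245.1]
tool_rot: [[-0.145, 0.989, 0.006], [0.99, 0.145, 0.001], [-0.0, 0.006, -1.0]]
wrist_force: [0.9, -0.2, 1.1]
width: 72.6
grip_force: 0.0
```

Run:
```python
from h import *; import pickle
p=pickle.load(open('p.pkl','rb'))
R=lambda P:(np.array([[np.cos(p[2]),np.sin(p[2])],[-np.sin(p[2]),np.cos(p[2])]])@(P[:2]-p[:2])).round(1)
s=get_state();print(R(s['tool_pos']),s['tool_pos'])
cv2.imwrite('pics/s4.png',cv2.resize(grab_frame('side')[200:440,180:420,::-1],None,fx=2.4,fy=2.4,interpolation=2))
```

```text
[  2.4 -56. ] [538.46859097 118.91144591 245.12727583]
```

View pics/s4.png

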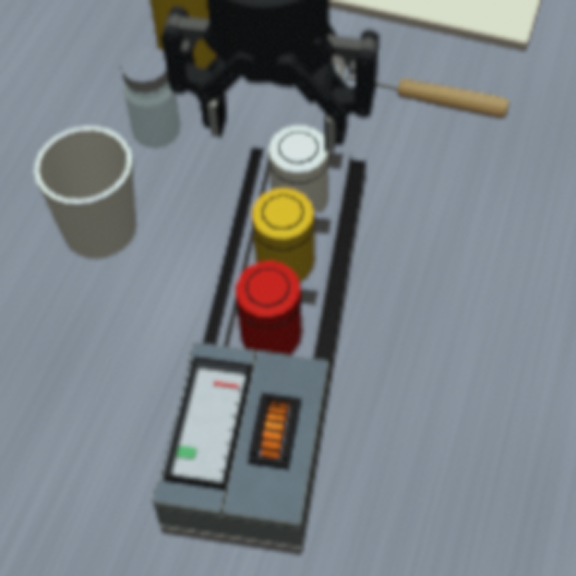

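The yellow pot stands upright in the middle well, between the white and the red. Next I shut the fingers and move over the wheel.

Request:
play_rows(
  motion="0 30 -5 0 0;0 37 -7 0 0;0 37 -7 0 0;0 30 -5 0 0;0 17 0 0 0",
  squeeze=25,
)

```text
clock: 9.43
tool_pos: [489.5, 267.2, 241.0]
tool_rot: [[-0.146, 0.989, -0.001], [0.989, 0.146, 0.001], [0.001, -0.001, -1.0]]
wrist_force: [0.1, -0.1, 0.3]
width: 11.8
grip_force: 0.0
```

Request:
play_rows(
  motion="0 0 0 35 0;0 0 0 30 0;0 0 0 15 0;0 0 0 0 0;0 0 0 0 0",
)

```text
clock: 9.85
tool_pos: [490.6, 264.4, 160.0]
tool_rot: [[-0.145, 0.989, -0.002], [0.989, 0.145, -0.001], [-0.001, -0.002, -1.0]]
wrist_force: [-0.3, 0.3, 0.6]
width: -0.2
grip_force: 0.0
```

```bash
cat > st.py <<'E'
from h import *; import pickle
p=pickle.load(open('p.pkl','rb'))
R=lambda P:(np.array([[np.cos(p[2]),np.sin(p[2])],[-np.sin(p[2]),np.cos(p[2])]])@(P[:2]-p[:2])).round(1)
s=get_state();print(R(s['tool_pos']),s['tool_pos'].round(1),s['width'],s['wrist_force'].round(2),s['clock'])
E
python3 st.py
```

```text
[-22.9  95.1] [490.6 264.4 160. ] -0.21508582601398638 [-0.31  0.26  0.62] 9.85
```

Request:
play_rows(
  motion="0 0 0 7 0;0 0 0 4 0;0 0 0 2 0;0 0 0 0 0;0 0 0 0 0",
)

```text
clock: 10.27
tool_pos: [491.6, 264.7, 148.2]
tool_rot: [[-0.144, 0.99, 0.001], [0.99, 0.144, 0.0], [0.0, 0.001, -1.0]]
wrist_force: [0.8, 0.2, 0.7]
width: 0.5
grip_force: 0.0
```

Request:
play_rows(
  motion="0 0 0 1.5 0;0 0 0 0 0;0 0 0 0 0",
)

```text
clock: 10.52
tool_pos: [491.3, 264.6, 146.3]
tool_rot: [[-0.144, 0.99, 0.0], [0.99, 0.144, 0.0], [0.0, 0.0, -1.0]]
wrist_force: [0.3, 0.4, 0.4]
width: 0.3
grip_force: 0.0
```

Request:
play_rows(
  motion="0 0 0 1.5 0;0 0 0 0 0;0 0 0 0 0",
)

```text
clock: 10.77
tool_pos: [491.4, 264.7, 145.1]
tool_rot: [[-0.145, 0.99, 0.0], [0.99, 0.145, 0.0], [0.0, 0.0, -1.0]]
wrist_force: [-0.9, -0.4, 3.2]
width: -0.1
grip_force: 1.4
```

Request:
play_rows(
  motion="0 0 0 1.5 0;0 0 0 0 0;0 0 0 0 0",
)

```text
clock: 11.02
tool_pos: [491.5, 264.7, 143.5]
tool_rot: [[-0.144, 0.99, 0.0], [0.99, 0.144, 0.0], [0.0, 0.0, -1.0]]
wrist_force: [-1.1, -0.6, 5.0]
width: 0.1
grip_force: 2.4
```

Request:
play_rows(
  motion="0 0 0 1.5 0;0 0 0 0.5 0;0 4 0 0 0;0 5 0 0 0;0 5 0 0 0",
)

```text
clock: 11.43
tool_pos: [489.5, 277.8, 141.9]
tool_rot: [[-0.145, 0.989, 0.0], [0.989, 0.145, -0.002], [-0.002, -0.0, -1.0]]
wrist_force: [-0.9, -3.9, 7.1]
width: 0.0
grip_force: 3.8
```

Request:
play_rows(
  motion="0 4 0 0 0;0 4 0 0 0;0 0 0 0 0;0 0 0 0 0",
)

```text
clock: 11.77
tool_pos: [488.1, 286.7, 141.8]
tool_rot: [[-0.145, 0.989, 0.0], [0.989, 0.145, 0.0], [0.0, 0.0, -1.0]]
wrist_force: [-0.7, 0.3, 6.3]
width: 0.2
grip_force: 3.1
```

```bash
python3 st.py
python3 - <<'E'
from h import *
cv2.imwrite('pics/s5.png',np.hstack([cv2.resize(grab_frame('side')[320:440,230:330,::-1],None,fx=4,fy=4,interpolation=2),cv2.resize(grab_frame('scene')[220:290,430:510,::-1],(400,480),interpolation=2)]))
E
```

```text
[-21.9 117.5] [488.1 286.7 141.8] 0.22469267115195204 [-0.67  0.26  6.26] 11.7667
```

View pics/s5.png

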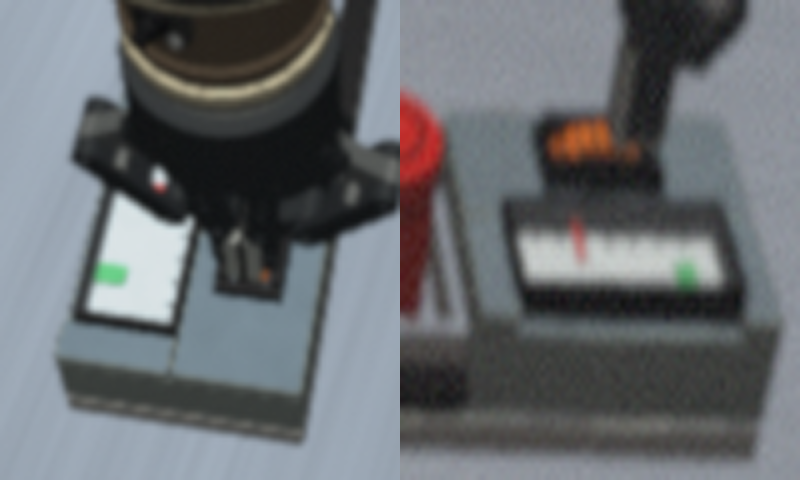

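The roll works: the needle has moved to scene column ~465.6, and the tab is at ~487. No slip at about 7 N. I'll repeat the stroke.

Request:
play_rows(
  motion="0 0 0 -8 0;0 0 0 0 0;0 -24 0 0 0;0 0 0 0 0;0 0 0 4 0",
)

```text
clock: 12.28
tool_pos: [491.8, 262.1, 145.3]
tool_rot: [[-0.143, 0.99, 0.0], [0.99, 0.143, 0.0], [0.0, 0.0, -1.0]]
wrist_force: [0.5, -1.5, 4.8]
width: -0.2
grip_force: 2.6
```

Request:
play_rows(
  motion="0 0 0 4 0;0 0 0 0 0;0 4 0 0 0;0 5 0 0 0;0 5 0 0 0",
)

```text
clock: 12.7
tool_pos: [489.7, 276.5, 141.7]
tool_rot: [[-0.145, 0.989, -0.0], [0.989, 0.145, -0.001], [-0.001, -0.0, -1.0]]
wrist_force: [-1.3, -2.9, 7.4]
width: 0.0
grip_force: 3.8
```

Request:
play_rows(
  motion="0 5 0 0 0;0 5 0 0 0;0 0 0 0 0;0 0 0 -8 0;0 0 0 0 0",
)

```text
clock: 13.12
tool_pos: [488.6, 287.4, 150.1]
tool_rot: [[-0.145, 0.989, 0.002], [0.989, 0.145, 0.001], [0.001, 0.002, -1.0]]
wrist_force: [1.2, 0.8, 0.6]
width: 0.2
grip_force: 0.0
```

```bash
cat > nd.py <<'E'
from h import *; import pickle
p=pickle.load(open('p.pkl','rb'))
R=lambda P:(np.array([[np.cos(p[2]),np.sin(p[2])],[-np.sin(p[2]),np.cos(p[2])]])@(P[:2]-p[:2])).round(1)
def meas():
    im=np.mean([grab_frame('scene').astype(float) for _ in range(3)],0)[240:275,450:502]
    r,g,b=im[...,0],im[...,1],im[...,2]; v,u=np.mgrid[240:275,450:502]; out=[]
    for w in (r-np.maximum(g,b)-25, g-np.maximum(r,b)-20):
        w=np.clip(w,0,None); out.append(R(ray('scene',(w*u).sum()/w.sum(),(w*v).sum()/w.sum(),59))); print(out[-1],w.sum())
    print('gap y',out[1][1]-out[0][1])
meas()
E
python3 st.py; python3 nd.py
```

```text
[-21.3 118.1] [488.6 287.4 150.1] 0.1577246741822387 [1.16 0.83 0.64] 13.1167
[-16.7 101.7] 1885.0
[ 34.7 127.5] 203.00000000000003
gap y 25.799999999999997
```

```bash
sed -i 's/240:275,450:502/249:270,450:502/g' nd.py; python3 nd.py
```

```text
[ 14.  102.3] 459.6666666666667
[ 34.7 127.5] 199.3333333333333
gap y 25.200000000000003
```

Request:
play_rows(
  motion="0 -24 0 0 0;0 0 0 0 0;0 0 0 4 0;0 0 0 4 0;0 0 0 0 0",
)

```text
clock: 13.83
tool_pos: [491.9, 262.4, 141.2]
tool_rot: [[-0.145, 0.989, 0.001], [0.989, 0.145, -0.001], [-0.001, 0.0, -1.0]]
wrist_force: [-0.6, -3.9, 8.4]
width: 0.1
grip_force: 4.0
```

Request:
play_rows(
  motion="0 4 0 0 0;0 5 0 0 0;0 5 0 0 0;0 5 0 0 0;0 5 0 0 0",
)

```text
clock: 14.25
tool_pos: [488.2, 286.8, 141.9]
tool_rot: [[-0.145, 0.989, 0.0], [0.989, 0.145, -0.001], [-0.001, -0.0, -1.0]]
wrist_force: [-1.4, -2.9, 6.2]
width: 0.0
grip_force: 2.9
```

Request:
play_rows(
  motion="0 0 0 0 0;0 0 0 -8 0;0 0 0 0 0;0 -24 0 0 0;0 0 0 0 0",
)

```text
clock: 14.67
tool_pos: [491.2, 260.8, 148.7]
tool_rot: [[-0.144, 0.99, -0.001], [0.99, 0.144, -0.002], [-0.002, -0.001, -1.0]]
wrist_force: [-0.6, -0.7, -0.6]
width: 0.2
grip_force: 0.0
```

```bash
python3 st.py; python3 nd.py
```

```text
[-22.7  91.5] [491.2 260.8 148.7] 0.20800827962151544 [-0.61 -0.67 -0.65] 14.6667
[ 13.9 115.4] 388.33333333333337
[ 34.7 127.5] 205.66666666666669
gap y 12.099999999999994
```

Request:
play_rows(
  motion="0 0 0 4 0;0 0 0 4 0;0 0 0 0 0;0 4 0 0 0;0 5 0 0 0",
)

```text
clock: 15.23
tool_pos: [490.9, 271.4, 142.0]
tool_rot: [[-0.145, 0.989, 0.001], [0.989, 0.145, -0.001], [-0.001, 0.001, -1.0]]
wrist_force: [-1.3, -3.5, 6.8]
width: -0.1
grip_force: 3.7
```

Request:
play_rows(
  motion="0 5 0 0 0;0 4 0 0 0;0 0 0 0 0;0 0 0 -8 0;0 0 0 0 0",
)

```text
clock: 15.65
tool_pos: [489.6, 281.3, 150.3]
tool_rot: [[-0.145, 0.989, 0.002], [0.989, 0.145, 0.001], [0.001, 0.002, -1.0]]
wrist_force: [0.0, -0.2, -0.2]
width: -0.1
grip_force: 0.0
```

```bash
python3 st.py; python3 nd.py
python3 - <<'E'
from h import *; import pickle
m=camera_model('wrist'); pickle.dump(m,open('w6.pkl','wb')); cv2.imwrite('pics/w6.png',grab_frame('wrist')[:,:,::-1])
E
```

```text
[-21.2 112. ] [489.6 281.3 150.3] -0.09358252183756752 [ 0.03 -0.2  -0.23] 15.65
[ 13.9 124.6] 417.66666666666663
[ 34.7 127.5] 205.66666666666663
gap y 2.9000000000000057
```

View pics/w6.png

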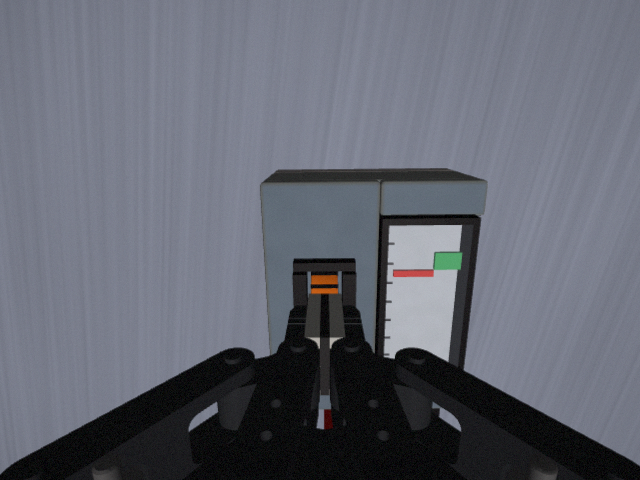

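The needle is at (413,273) and the tab at (448,261).

```bash
cat > wn.py <<'E'
from nd import R; from h import *
def run():
    m=camera_model('wrist'); im=grab_frame('wrist').astype(float); r,g,b=im[...,0],im[...,1],im[...,2]; v,u=np.mgrid[:480,:640]; y=[]
    for M in ((r-g>100)&(abs(g-b)<40)&(u>375)&(v<340),(g-np.maximum(r,b)>40)):
        y.append(R(ray('',u[M].mean(),v[M].mean(),59,m))); print(y[-1],M.sum(),u[M].mean().round(1),v[M].mean().round(1))
    print('wrist gap',y[1][1]-y[0][1])
run()
E
sed -i 's/^meas()/if __name__=="__main__": meas()/' nd.py; python3 wn.py
```

```text
[ 18.7 123.3] 200 413.1 273.0
[ 34.3 129.3] 420 448.2 260.5
wrist gap 6.000000000000014
```

Request:
play_rows(
  motion="0 -14 0 0 0;0 0 0 0 0;0 0 0 4 0;0 0 0 4 0;0 0 0 0 0",
)

```text
clock: 16.32
tool_pos: [491.4, 266.0, 141.6]
tool_rot: [[-0.145, 0.99, 0.0], [0.99, 0.145, -0.001], [-0.001, 0.0, -1.0]]
wrist_force: [-1.2, -4.0, 8.0]
width: -0.3
grip_force: 3.9
```

Request:
play_rows(
  motion="0 4 0 0 0;0 4 0 0 0;0 3 0 0 0;0 0 0 0 0;0 0 0 -8 0",
)

```text
clock: 16.73
tool_pos: [489.3, 277.4, 148.6]
tool_rot: [[-0.145, 0.989, -0.0], [0.989, 0.145, -0.0], [-0.0, -0.0, -1.0]]
wrist_force: [0.4, -0.5, -0.5]
width: 0.0
grip_force: 0.0
```

Request:
play_rows(
  motion="0 0 0 0 0;0 0 0 0 0",
)

```text
clock: 16.9
tool_pos: [489.5, 277.7, 149.4]
tool_rot: [[-0.144, 0.99, 0.001], [0.99, 0.144, 0.001], [0.001, 0.001, -1.0]]
wrist_force: [0.5, -0.3, 0.1]
width: -0.2
grip_force: 0.0
```

```bash
python3 st.py; python3 nd.py;python3 wn.py
```

```text
[-21.9 108.4] [489.5 277.7 149.4] -0.17889584360788144 [ 0.53 -0.27  0.06] 16.9
[ 13.9 130.6] 371.9999999999999
[ 34.5 127.6] 211.66666666666666
gap y -3.0
[ 18.5 129.4] 215 413.7 254.2
[ 34.4 129.4] 444 448.8 254.1
wrist gap 0.0
```

The needle is on the tab. I'll retreat and check once more from higher up.

Request:
play_rows(
  motion="0 0 0 -30 0;0 0 0 -40 0;0 0 0 -40 0;0 -30 0 -20 0;0 -30 0 0 0",
)

```text
clock: 17.52
tool_pos: [501.2, 219.8, 285.7]
tool_rot: [[-0.148, 0.989, 0.012], [0.989, 0.148, 0.004], [0.003, 0.012, -1.0]]
wrist_force: [0.6, 1.0, 0.8]
width: 0.0
grip_force: 0.0
```

Request:
play_rows(
  motion="0 -30 0 0 0;0 0 0 0 0;0 0 0 0 0;0 0 0 0 0",
)

```text
clock: 17.85
tool_pos: [502.1, 188.5, 278.7]
tool_rot: [[-0.144, 0.99, -0.001], [0.99, 0.144, 0.0], [0.001, -0.001, -1.0]]
wrist_force: [0.1, 1.0, 0.3]
width: 0.2
grip_force: 0.0
```

```bash
python3 st.py
python3 - <<'E'
from h import *
cv2.imwrite('pics/w7.png',grab_frame('wrist')[:,:,::-1])
E
```

```text
[-23.   18.4] [502.1 188.5 278.7] 0.2260249677314862 [0.11 0.98 0.25] 17.85
```

View pics/w7.png

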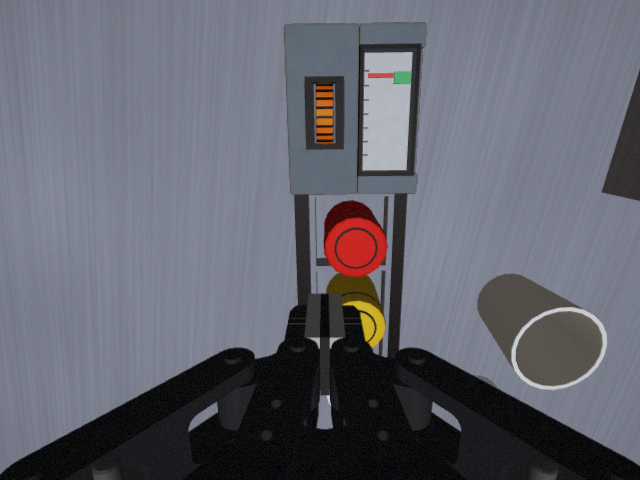

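The needle (row ~75.5) lies within the tab's span (rows 71–84), and the pots stand upright. One numeric check before handing in.

```bash
sed -i 's/u>375)&(v<340)/u>362)\&(v<120)/' wn.py; python3 wn.py
```

```text
[ 18.7 131.6] 86 381.2 75.7
[ 34.1 130.2] 189 402.4 77.6
wrist gap -1.4000000000000057
```

```bash
python3 -c "
from bench import *
print(job_done())"
```

```text
the job is handed in; nothing more can be done
None
```

The job is handed in: the yellow pot stands in the middle well between the white and red pots, and the needle stands at the green tab, within about 1.5 mm of its centre by my last two measurements. The highest force I read on the wheel was about 8 N, and the robot's clock was at about 18 s.

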